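Tilt a stirring stick out of the slotted dispenser and lay it in the brush rest

TASK

Draw the wooden stirring stick out of the dispenser through the slot in its wall, keeping it tilted as it leans so that it clears sill and slot. Then level it and lower it into the wooden brush rest, lying lengthwise across both cradles with its middle near the middle of the rest; let go only when it is down in the cradles. Leave the other things on the bench where they are.

Things in the scene. Friction and masses are not known exactly. Their poses are not given: they have to be found in the camera images.
- dispenser: Closed box fixed to the bench: blue roof, aluminium end walls, clear sides; dark base plate 84 x 112 x 6 mm. Origin: centre of its underside, z up. Box 64 mm wide (x), 100 deep (y = +-50), 114 high; walls and roof 5 mm, floor at z = 6. Its only opening is an upright slot in the +y wall. The stick leans out of it, outer end towards the dispenser's +y and up. Inner face of the back wall: y = -45.
- slot (a point): Middle of the slot's rolled sill, on the outer face (y = +50 mm) of the slotted wall, z = 83 mm; the dispenser's axes. The slot is 16 mm wide (x = +-8) and runs from this sill up to z = 106 mm; outside it there is free room on both sides.
- stick: Light wooden stirring stick, loose, 8 x 190 x 8 mm (x, y, z), 12 to 20 g. Origin: centre of its underside; its y axis runs lengthwise, +y at the outer, upper end. At the start its tail (-y) stands on the dispenser's floor by the back wall and it lies on the sill, leaning up and outward about 42 degrees above level, some 70 mm of it outside. Grip it across its width (x), which is about level.
- stick_grip (a point): Point on the stick's centre line 70 mm from its middle towards the outer end: a good place to grip, about 45 mm outside the sill and 25 mm from the outer end. Axes of the stick.
- stick_tail (a point): Centre of the stick's tail end face (y = -95 mm). It is about 118 mm from the sill at the start, measured along the stick. Axes of the stick.
- rest: Wooden brush rest fixed to the bench: base 86 x 100 x 8 mm, two upright cradle plates 8 mm thick at y = +-40 mm, level top edge at z = 50 mm, each with two horns (inner faces at x = +-24) up to z = 75 mm; the stick is laid between them along the rest's y axis, either way round. Origin: centre of its underside, z up. Beyond y = +-50 mm the stick's ends overhang, free for the fingers.
- tub: White and green plastic tub, loose, 74 mm wide and high; origin at the centre of its underside. Bystander.
- tape_roll: Yellow tape roll lying flat, loose, 104 mm across, 18 mm high; origin at the centre of its underside. Bystander.
- jar: Red jar with white lid, loose, 48 mm across, 58 mm high; origin at the centre of its underside. Bystander.

How it is judged (in metres and radians):
On the way, in this order (a step that is already met when the one before it is completed fails the run):
1. the stick is wholly outside the dispenser, held by the fingers (y of stick_tail in the frame of dispenser above 0.052 m and contact force between stick and the fingers above 0.5 N), for 0.05 s.
2. the stick, still held, is down between the horns of the rest (less than about 15 mm above the cradles) (x of stick in the frame of rest between -0.028 and 0.028 m and y of stick in the frame of rest between -0.03 and 0.03 m and z of stick in the frame of rest below 0.066 m and contact force between stick and the fingers above 0.5 N), for 0.05 s.
At the end, for the whole second after the job is handed in: The stick lies level (within 5 degrees) and at rest on both cradles of the brush rest, between the horns, along the rest within 25 degrees, its middle within 30 mm of the rest's middle lengthwise, and the fingers have let go of it (x of stick in the frame of rest between -0.028 and 0.028 m and y of stick in the frame of rest between -0.03 and 0.03 m and z of stick in the frame of rest between 0.045 and 0.062 m and angle between stick's own y axis and vertical between 1.47 and 1.67 rad and angle between the y axis of stick and the y axis of rest, either way round below 0.45 rad and contact force between stick and rest above 0.02 N and contact force between stick and the fingers below 0.05 N and linear speed of stick below 0.02 m/s); the robot touches nothing.
It fails at once if the white and green tub is pushed more than 30 mm (distance of tub from where it was at the start of the episode above 0.03 m).
It fails at once if the tape roll is pushed more than 30 mm (distance of tape_roll from where it was at the start of the episode above 0.03 m).
It fails at once if the red jar is pushed more than 30 mm (distance of jar from where it was at the start of the episode above 0.03 m).
It also fails if it takes over 45 s, if anything falls off the work surface, if the arm or the gripper's body presses on something with over 40 N, if the wrist force passes 120 N, or if a joint passes its speed limit or range.

ROBOT

A 6-joint arm with a two-finger parallel gripper is mounted at the origin on the work surface; the furniture and walls round the work are solid. World frame = base frame: x ahead of the robot, y to its left, z up, the work surface at z = 0. Lengths are in m, angles in degrees, forces in N, time in s.
With the tool pointing down it reaches from about 0.375 to 0.9 m from the base axis. Payload 3.1 kg.
Tool frame: the origin (TCP) lies midway between the tips of the shut fingers; the grasp point (between the pads) lies 19 mm behind it; z points along the fingers, y is the line along which they close (so a half turn about z gives the same grasp; the last joint's range is limited). The gripper opens to 87 mm and grips with 3 to 60 N. Pads are 19 mm wide; open, the fingers measure 117 mm over their backs; the gripper's body (75 mm by 190 mm) begins 51 mm behind the grasp point.
Start: joints at [-79.441, 30.224, 82.088, -0, 67.689, -10.227], TCP at [0.222, -0.584, 0.223] pointing down, gripper open.
Joint ranges: [-176.69, 176.69], [-43.24, 126.21], [12.49, 139.97], [-82, 262], [0, 151.66], [-163.58, 163.58]. Speed limits (degrees/s): [159.86, 159.86, 180, 180, 180, 180].

INTERFACE

Orientations are given as a 3x3 rotation matrix whose columns are the frame's x, y, z axes.
In Python, from rig import read_state, optics, bot gives the robot as it stands. The module is installed in compiled form; this text tells all that it offers.
- The arm moves only by the tool send_rows, never from a script. Its argument "commands" is a list of rows, each a list of 7 numbers: the turn, a rotation vector about the tool's x, y, z in units of 5 degrees (1.0 is 5 degrees), then the shift along the tool's x, y, z in units of 30 mm (1.0 is 30 mm), then the opening, from 0 (shut) to 1 (fully open). In form: [[rx, ry, rz, tx, ty, tz, gripper], ...]. A call has 1 to 20 rows; each row is the pose to reach, as a shift and turn from the pose commanded when the call began, along the tool's axes at that moment; what a row does not reach only later rows make up. A row lasts 1/12 s, in which the tool goes at most 41.7 mm and 7.16 degrees, less where a joint would pass 70% of its speed; a pose out of reach is approached as far as the arm can. A call with a gripper value outside its range is refused whole. The fingers move at their own pace and stop on an object; the grip force is fixed at half the most. Time passes only in rows, so rows that repeat a pose let the fingers close. It gives the time, the measured TCP pose, the force, the opening and the grip force at its end, in the units of the state.
- read_state(): the state, without advancing time (a new reading comes with each control period).
- optics.capture(name): name is "scene" or "top" or "wrist"; returns a dict with "image" (480x640x3 uint8, blue, green, red), "intrinsics" (3x3 intrinsics, pixels), "extrinsics" (4x4, takes a point from world to camera coordinates); the wrist camera has in their place "T_tool_cam" (4x4, takes a point from camera to tool coordinates, whose origin is the TCP and whose axes are the flange's). Camera axes: x right, y down, z forward; pixel columns grow to the right and rows downward; lengths in m; the calibration is good to about 2 mm. A picture is of the moment at which its call begins: read the wrist's pose just before it. There is no depth.
- bot.hand_in(): hands the job in; it is judged then, once.
The state is a dict: "time_s": time; "joint_positions": joint angles; "qvel": joint speeds; "tau": joint torques, N m; "position": TCP position; "tcp_rot": TCP orientation; "force": force on the tool from outside, world axes, zero at the start; "moment": the same for the moment, N m; "opening": opening from 0.0 (shut) to 1.0 (fully open); "grasp_force": force on a finger pad.
Only numpy, scipy, OpenCV 4.12 (cv2) and the standard library are available. Lean on these libraries where they do the work, as an engineer would, in place of code of your own. Each camera call takes 0.05 s, during which the arm holds its last target. There are 200 camera calls.

## Working session

There is one attempt and no reset: what is moved stays moved. The work goes in short steps, Python scripts to look and compute and a tool call to move; the robot and the scene stay as the last step left them, time stands still between calls to the robot, and variables do not carry over. Pictures are saved under pics/ and viewed, at most 13 in all, crops included, and the job is handed in when it is done.

Besides the shell and the picture viewer there is one more tool, called after "Call:" as a command line: name --pt "numbers of a row" for each row, then --argument value for the rest. send_rows: Moves the arm, as the interface text tells. Its arguments: {"type":"object","properties":{"commands":{"type":"array","items":{"type":"array","items":{"type":"number"}}}},"required":["commands"]}

```bash
mkdir -p pics; python3 - <<'E'
from rig import read_state, optics
import cv2,numpy as np,pickle
s=read_state();print(s['position'],s['tcp_rot'],s['time_s'])
d={}
for n in ['scene','top','wrist']:
    d[n]=optics.capture(n);cv2.imwrite(f'pics/{n}0.png',d[n]['image']);print(n,{k:np.round(v,4).tolist() for k,v in d[n].items() if k!='image'})
pickle.dump(d,open('c0.pkl','wb'))
E
```

```text
[ 0.22169784 -0.58358806  0.22157187] [[ 9.34916655e-01  3.54867122e-01 -4.16942059e-04]
 [ 3.54867188e-01 -9.34914354e-01  2.10452149e-03]
 [ 3.57020369e-04 -2.11551125e-03 -9.99997699e-01]] 0.0
scene {'intrinsics': [[530.4179, 0.0, 312.3906], [0.0, 530.4179, 246.8305], [0.0, 0.0, 1.0]], 'extrinsics': [[-0.6779, -0.7351, 0.008, 0.326], [-0.5041, 0.4569, -0.7329, 0.2414], [0.5351, -0.5009, -0.6803, 0.9998], [0.0, 0.0, 0.0, 1.0]]}
top {'intrinsics': [[558.6552, 0.0, 317.2143], [0.0, 558.6552, 233.0667], [0.0, 0.0, 1.0]], 'extrinsics': [[0.0127, -0.9996, 0.0233, 0.0677], [-0.9897, -0.0159, -0.1424, 0.4471], [0.1427, -0.0212, -0.9895, 1.1986], [0.0, 0.0, 0.0, 1.0]]}
wrist {'intrinsics': [[395.2628, 0.0, 319.6375], [0.0, 395.2628, 240.1747], [0.0, 0.0, 1.0]], 'T_tool_cam': [[0.0003, -0.9613, -0.2757, 0.0753], [1.0, 0.0006, -0.001, -0.0002], [0.0011, -0.2756, 0.9613, -0.162], [0.0, 0.0, 0.0, 1.0]]}
```

View pics/scene0.png

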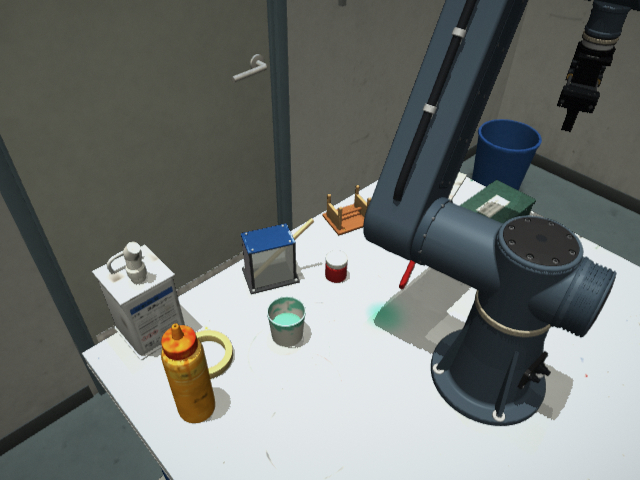

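View pics/top0.png

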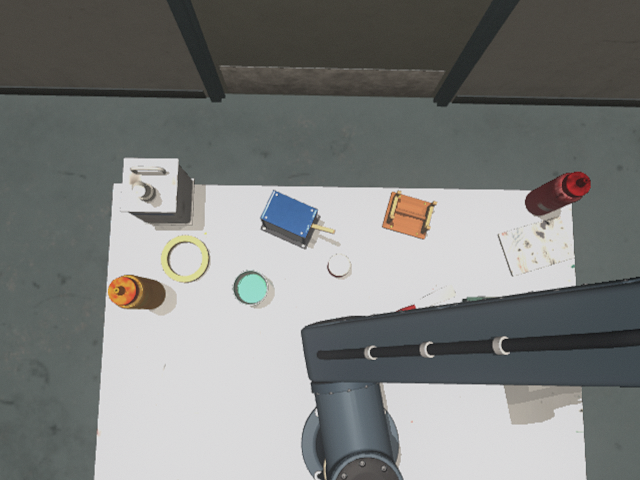

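The scene view shows the dispenser (blue roof ~270,238), stick (~303,228) and rest (~348,212). In the top view they are at (290,215), (325,230) and (410,215), with the jar at (339,265) and the tub at (250,288). I'll zoom in next.

```bash
python3 - <<'E'
import cv2,pickle,numpy as np
d=pickle.load(open('c0.pkl','rb'))
a=d['top']['image'][180:260,250:450];b=d['scene']['image'][175:295,235:385]
A=cv2.resize(a,None,fx=4,fy=4,interpolation=2);B=cv2.resize(b,None,fx=4,fy=4,interpolation=2)
cv2.imwrite('pics/za.png',A);cv2.imwrite('pics/zb.png',B)
E
```

```text
(no output)
```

View pics/za.png

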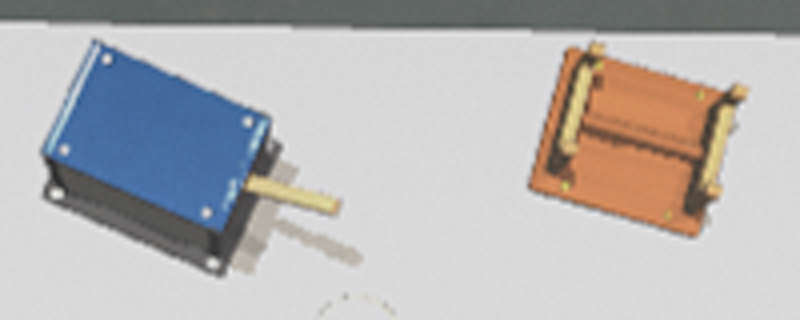

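View pics/zb.png

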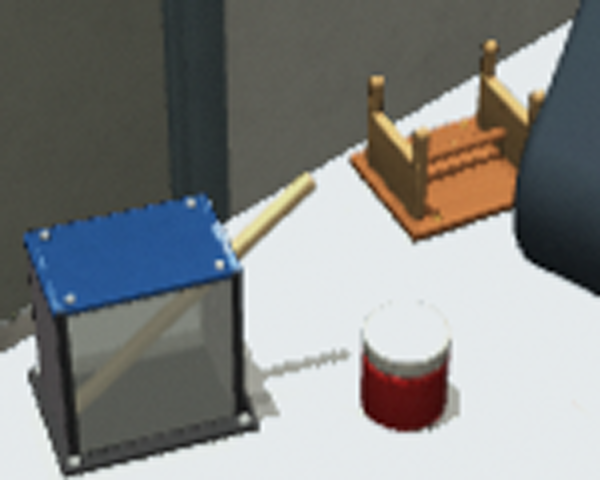

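Crop of the top view: roof corners at crop (97,42), (272,118), (220,232), (42,152); stick end at (338,206); rest base (530-740, 45-235), plates running crosswise to the long direction. Crop of the scene view: stick end at (310,180).

```bash
cat > h.py <<'E'
import numpy as np,cv2,pickle
def ray(c,p):
    K=c['intrinsics'];E=c['extrinsics'];R=E[:3,:3]
    o=-R.T@E[:3,3];d=R.T@np.linalg.inv(K)@np.array([p[0],p[1],1.]);return o,d/np.linalg.norm(d)
def plane(c,p,z):
    o,d=ray(c,p);return o+d*(z-o[2])/d[2]
def cross(c1,p1,c2,p2):
    o1,d1=ray(c1,p1);o2,d2=ray(c2,p2)
    t=np.linalg.lstsq(np.stack([d1,-d2],1),o2-o1,rcond=None)[0]
    a,b=o1+d1*t[0],o2+d2*t[1];return (a+b)/2,np.linalg.norm(a-b)
def proj(c,X):
    E=c['extrinsics'];v=c['intrinsics']@(E[:3,:3]@np.array(X)+E[:3,3]);return v[:2]/v[2]
E
python3 - <<'E'
from h import *
np.set_printoptions(precision=4,suppress=True)
d=pickle.load(open('c0.pkl','rb'));T,S=d['top'],d['scene']
hsv=cv2.cvtColor(T['image'],cv2.COLOR_BGR2HSV)
def rect(m,z,name):
    n,l,st,_=cv2.connectedComponentsWithStats(m.astype(np.uint8));k=1+np.argmax(st[1:,4])
    c=max(cv2.findContours((l==k).astype(np.uint8),0,2)[0],key=cv2.contourArea)[:,0]
    P=np.array([plane(T,p,z)[:2] for p in c.astype(float)],np.float32)
    r=cv2.minAreaRect(P*1000);print(name,r,st[k]);return r
roi=np.zeros(hsv.shape[:2],bool);roi[180:260,250:450]=1
H,Sa,V=cv2.split(hsv)
rect(roi&(H>100)&(H<125)&(Sa>110)&(V>60),.114,'roof')
o=cv2.morphologyEx((roi&(H<28)&(Sa>90)).astype(np.uint8),cv2.MORPH_CLOSE,np.ones((5,5)))
o[:, :375]=0
rect(o,.008,'rest')
full=[(97,42),(272,118),(220,232),(42,152)]
print('roofcorners',[plane(T,(250+x/4-.4,180+y/4-.4),.114) for x,y in full])
print('rest base',[plane(T,(250+x/4-.4,180+y/4-.4),.008) for x,y in [(570,47),(530,187),(698,236)]])
tp=lambda x,y:(250+x/4-.4,180+y/4-.4); sp=lambda x,y:(235+x/4-.4,175+y/4-.4)
print('tip',cross(T,tp(338,206),S,sp(310,181)))
# stick mask in top
m=(H>12)&(H<35)&(Sa>60)&(V>90);m[:, :308]=0;m[:,340:]=0;m[:220]=0;m[245:]=0
ys,xs=np.nonzero(m);print('stick px top',xs.min(),xs.max(),len(xs)); print(cv2.fitLine(np.c_[xs,ys].astype(np.float32),2,0,.01,.01).ravel())
# cradle horns tops cross
for a,b in [((738,92),(490,42)),((598,47),(376,78))]: print('horn',cross(T,tp(*a),S,sp(*b)))
for a,b in [((272,118),(205,197)),((220,232),(240,268)),((42,152),(65,310)),((97,42),(27,235))]: print('roof',cross(T,tp(*a),S,sp(*b)))
E
```

```text
roof ((472.2694396972656, 132.90435791015625), (95.98957061767578, 64.22492980957031), 66.84478759765625) [ 263  192   53   46 1355]
rest ((496.0717468261719, -133.34519958496094), (103.81432342529297, 90.23886108398438), 74.24870300292969) [ 382  191   55   48 1635]
roofcorners [array([0.5226, 0.1669, 0.114 ]), array([0.4842, 0.0758, 0.114 ]), array([0.4244, 0.1016, 0.114 ]), array([0.4644, 0.1937, 0.114 ])]
rest base [array([ 0.5481, -0.0955,  0.008 ]), array([ 0.4671, -0.0724,  0.008 ]), array([ 0.4408, -0.1671,  0.008 ])]
tip (array([0.4363, 0.0427, 0.1335]), np.float64(0.0010808203830826725))
stick px top 311 334 93
[  0.9618   0.2737 321.6129 227.9355]
horn (array([ 0.5093, -0.1749,  0.0776]), np.float64(0.0004590696856317438))
horn (array([ 0.5333, -0.1004,  0.0743]), np.float64(0.0006966034264360289))
roof (array([0.4848, 0.0757, 0.1108]), np.float64(4.910788951283114e-05))
roof (array([0.4247, 0.1022, 0.1155]), np.float64(0.0014609567374911426))
roof (array([0.462 , 0.1915, 0.117 ]), np.float64(0.005413699103030108))
roof (array([0.5228, 0.1668, 0.1126]), np.float64(0.00040690471778991207))
```

```bash
cat >> h.py <<'E'
from scipy.spatial.transform import Rotation as Ro
def row(s,pos,R):
    R0=np.array(s['tcp_rot']);rv=Ro.from_matrix(R0.T@R).as_rotvec(degrees=True)/5
    t=R0.T@(np.array(pos)-s['position'])/.03;return np.round(np.r_[rv,t],2)
def toolR(head,tilt):
    # stick heading (deg), tool z tilted from down towards heading by tilt; tool x away from heading
    h=np.radians(head);t=np.radians(tilt);y=np.array([np.cos(h),np.sin(h),0]);k=np.array([0,0,1.])
    z=np.sin(t)*y-np.cos(t)*k;x=-np.cos(t)*y-np.sin(t)*k;return np.stack([x,np.cross(z,x),z],1)
E
python3 - <<'E'
from h import *
from rig import read_state
np.set_printoptions(precision=4,suppress=True)
d=pickle.load(open('c0.pkl','rb'));T,S=d['top'],d['scene']
def fit(c,x0,x1,y0,y1):
    hsv=cv2.cvtColor(c['image'],cv2.COLOR_BGR2HSV);H,Sa,V=cv2.split(hsv)
    m=np.zeros(H.shape,bool);m[y0:y1,x0:x1]=((H>12)&(H<35)&(Sa>70)&(V>90))[y0:y1,x0:x1]
    ys,xs=np.nonzero(m);vx,vy,px,py=cv2.fitLine(np.c_[xs,ys].astype(np.float32),2,0,.01,.01).ravel()
    print(len(xs),xs.min(),xs.max(),ys.min(),ys.max(),vx,vy)
    o,a=ray(c,(px-8*vx,py-8*vy));_,b=ray(c,(px+8*vx,py+8*vy));n=np.cross(a,b);n/=np.linalg.norm(n);return n,n@o
n1,k1=fit(T,313,340,222,245);n2,k2=fit(S,294,318,215,240)
u=np.cross(n1,n2);u/=np.linalg.norm(u);u*=np.sign(u[2])
p0=np.linalg.lstsq(np.stack([n1,n2]),np.array([k1,k2]),rcond=None)[0]
print('u',u,'elev',np.degrees(np.arcsin(u[2])),'head',np.degrees(np.arctan2(u[1],u[0])))
sl=np.array([.4543,.0885,.083]);yd=np.array([-.392,-.920,0]);xd=np.array([-.92,.392,0])
for q in (50,80,100,-40):
    t=(q-50-(p0-sl)@yd)/(u@yd);p=p0+t*u;print(q,p,'lat',(p-sl)@xd)
# predicted grip
c=np.cos(np.radians(42));s_=np.sin(np.radians(42));g=sl+yd*(47*c-4*s_)+np.array([0,0,47*s_+4*c]);print('grip',g)
s=read_state();R=toolR(-113.1,30);tcp=g+.019*R[:,2]
print('pre',row(s,tcp-.09*R[:,2],R),tcp-.09*R[:,2],s['position'])
E
```

```text
76 313 334 224 232 0.9601022 0.2796493
92 294 312 218 238 0.71338284 -0.70077455
u [-0.2945 -0.6571  0.6939] elev 43.94116170154529 head -114.13949250402776
50 [0.4545 0.0884 0.0909] lat -0.0002600554877109556
80 [-11.816  -27.292   29.0061] lat 0.5554837500687165
100 [-19.9963 -45.5456  48.2829] lat 0.9259796204396675
-40 [ 37.266   82.2296 -86.6548] lat -1.667491472156992
grip [-12.1882 -29.5827  34.5047]
pre [   -2.43    -5.68    -9.    -728.57   754.19 -1146.3 ] [-12.1743 -29.55    34.5662] [ 0.2217 -0.5837  0.2218]
```

```bash
python3 - <<'E'
from h import *
from rig import read_state
np.set_printoptions(precision=4,suppress=True)
s=read_state();R=toolR(-113.5,30);h=np.radians(-113.5);yd=np.array([np.cos(h),np.sin(h),0])
c=np.cos(np.radians(42));s_=np.sin(np.radians(42));g=np.array([.4544,.0885,.083])+yd*(.046*c-.004*s_)+np.array([0,0,.046*s_+.005*c]);print('grip',g)
tcp=g+.019*R[:,2]
print('pre',row(s,tcp-.09*R[:,2],R),tcp-.09*R[:,2],s['position'])
E
```

```text
grip [0.4418 0.0596 0.1175]
pre [ -2.41  -5.69  -8.92  15.3  -18.29   1.46] [0.456  0.0922 0.179 ] [ 0.2217 -0.5837  0.2218]
```

Call:
send_rows --pt "-2.4 -5.7 -8.9 15.3 -18.3 -0.5 1" --pt "-2.4 -5.7 -8.9 15.3 -18.3 -0.5 1" --pt "-2.4 -5.7 -8.9 15.3 -18.3 -0.5 1" --pt "-2.4 -5.7 -8.9 15.3 -18.3 -0.5 1" --pt "-2.4 -5.7 -8.9 15.3 -18.3 -0.5 1" --pt "-2.4 -5.7 -8.9 15.3 -18.3 -0.5 1" --pt "-2.4 -5.7 -8.9 15.3 -18.3 -0.5 1" --pt "-2.4 -5.7 -8.9 15.3 -18.3 -0.5 1" --pt "-2.4 -5.7 -8.9 15.3 -18.3 -0.5 1" --pt "-2.4 -5.7 -8.9 15.3 -18.3 -0.5 1" --pt "-2.4 -5.7 -8.9 15.3 -18.3 -0.5 1" --pt "-2.4 -5.7 -8.9 15.3 -18.3 -0.5 1" --pt "-2.4 -5.7 -8.9 15.3 -18.3 -0.5 1" --pt "-2.4 -5.7 -8.9 15.3 -18.3 -0.5 1" --pt "-2.4 -5.7 -8.9 15.3 -18.3 -0.5 1" --pt "-2.4 -5.7 -8.9 15.3 -18.3 -0.5 1" --pt "-2.4 -5.7 -8.9 15.3 -18.3 -0.5 1" --pt "-2.4 -5.7 -8.9 15.3 -18.3 -0.5 1" --pt "-2.4 -5.7 -8.9 15.3 -18.3 -0.5 1" --pt "-2.4 -5.7 -8.9 15.3 -18.3 -0.5 1"

```text
time_s: 1.82
position: [0.4555, 0.0916, 0.2372]
tcp_rot: [[0.345, 0.917, -0.202], [0.792, -0.4, -0.461], [-0.503, -0.001, -0.864]]
force: [-1.1, -0.4, -0.2]
opening: 0.998
grasp_force: 0.0
```

```bash
cat >> h.py <<'E'
def wcap():
    from rig import read_state,optics
    s=read_state();w=optics.capture('wrist');M=np.eye(4);M[:3,:3]=s['tcp_rot'];M[:3,3]=s['position']
    w['extrinsics']=np.linalg.inv(M@w['T_tool_cam']);return s,w
E
python3 - <<'E'
from h import *
s,w=wcap();pickle.dump((s,w),open('w1.pkl','wb'));cv2.imwrite('pics/w1.png',w['image'])
for q in [(.4544,.0885,.083),(.4418,.0596,.1175),(.4544,.0885,.106),(.4363,.0427,.1335)]:print(proj(w,q))
E
```

```text
[320.7935175  128.30085201]
[320.73081726 192.74000267]
[320.81736604 146.00549585]
[323.0573375  225.87133016]
```

View pics/w1.png

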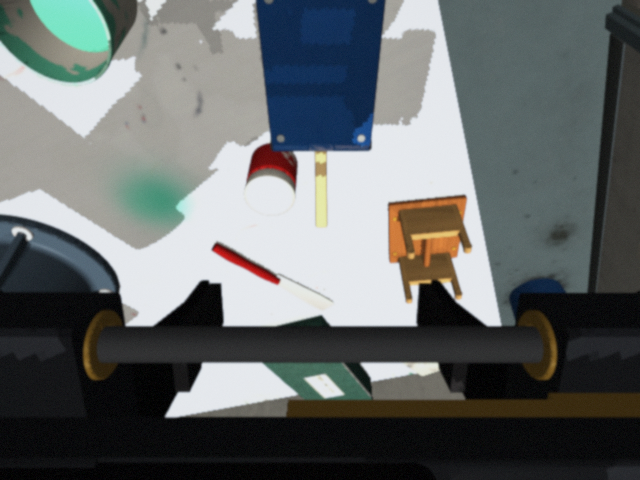

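The wrist view shows the stick upright in the image at x=321, with its end at (321,227) against the predicted (323,226). The roof edge is at y≈150, so the measurement holds.

```bash
python3 - <<'E'
from h import *
from rig import read_state
s=read_state();R=toolR(-113.5,30);g=np.array([.4418,.0596,.1175])
for k in (.045,0):print(row(s,g+(.019-k)*R[:,2],R))
E
```

```text
[-0.02  0.05 -0.02  1.03  0.01  3.15]
[-0.02  0.05 -0.02  1.03  0.02  4.65]
```

Call:
send_rows --pt "0 0 0 0.5 0 1 1" --pt "0 0 0 1.03 0 2 1" --pt "0 0 0 1.03 0 3 1" --pt "0 0 0 1.03 0 3.8 1" --pt "0 0 0 1.03 0 4.65 1" --pt "0 0 0 1.03 0 4.65 1" --pt "0 0 0 1.03 0 4.65 0" --pt "0 0 0 1.03 0 4.65 0" --pt "0 0 0 1.03 0 4.65 0" --pt "0 0 0 1.03 0 4.65 0" --pt "0 0 0 1.03 0 4.65 0" --pt "0 0 0 1.03 0 4.65 0" --pt "0 0 0 1.03 0 4.65 0"

```text
time_s: 2.95
position: [0.4391, 0.0525, 0.1018]
tcp_rot: [[0.347, 0.916, -0.2], [0.793, -0.4, -0.46], [-0.502, 0.001, -0.865]]
force: [0.9, -0.1, 0.3]
opening: 0.554
grasp_force: 0.0
```

Call:
send_rows --pt "0 0 0 0 0 0 0" --pt "0 0 0 0 0 0 0" --pt "0 0 0 0 0 0 0" --pt "0 0 0 0 0 0 0" --pt "0 0 0 0 0 0 0" --pt "0 0 0 0 0 0 0" --pt "0 0 0 0 0 0 0" --pt "0 0 0 0 0 0 0" --pt "0 0 0 0 0 0 0" --pt "0 0 0 0 0 0 0" --pt "0 0 0 0 0 0 0"

```text
time_s: 3.87
position: [0.4388, 0.0522, 0.1014]
tcp_rot: [[0.347, 0.916, -0.201], [0.792, -0.401, -0.46], [-0.502, 0.0, -0.865]]
force: [0.5, 0.7, 0.0]
opening: 0.094
grasp_force: 30.0
```

```bash
python3 - <<'E'
from h import *
from rig import read_state
s=read_state();R=np.array(s['tcp_rot']);h=np.radians(-113.5);e=np.radians(42.5);u=np.array([np.cos(h)*np.cos(e),np.sin(h)*np.cos(e),np.sin(e)])
for k in (0,.06,.11,.155):print(k,row(s,s['position']+np.array([0,0,.004])+k*u,R),s['position']+k*u)
E
```

```text
0 [ 0.    0.    0.   -0.07  0.   -0.12] [0.43882788 0.05220237 0.10138053]
0.06 [ 0.    0.    0.   -2.02  0.   -0.54] [0.42118856 0.01163472 0.14191594]
0.11 [ 0.    0.    0.   -3.65  0.01 -0.9 ] [ 0.40648913 -0.02217166  0.17569545]
0.155 [ 0.    0.    0.   -5.11  0.01 -1.22] [ 0.39325964 -0.05259741  0.20609701]
```

Call:
send_rows --pt "0 0 0 -0.07 0 -0.12 0" --pt "0 0 0 -0.07 0 -0.12 0" --pt "0 0 0 -0.56 0 -0.22 0" --pt "0 0 0 -1.05 0 -0.33 0" --pt "0 0 0 -1.54 0 -0.44 0" --pt "0 0 0 -2.02 0 -0.54 0" --pt "0 0 0 -2.02 0 -0.54 0"

```text
time_s: 4.45
position: [0.4202, 0.0096, 0.1482]
tcp_rot: [[0.349, 0.915, -0.2], [0.791, -0.403, -0.46], [-0.502, 0.002, -0.865]]
force: [0.3, -0.2, -0.1]
opening: 0.091
grasp_force: 30.0
```

```bash
python3 - <<'E'
from h import *
from rig import optics
a=optics.capture('top')['image'][180:270,240:440];b=optics.capture('scene')['image'][170:290,225:385]
cv2.imwrite('pics/m1.png',np.vstack([cv2.resize(a,(640,288)),cv2.resize(b,(400,300))[:, :].copy() if 0 else cv2.copyMakeBorder(cv2.resize(b,(400,300)),0,0,0,240,0)]))
E
```

```text
(no output)
```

View pics/m1.png

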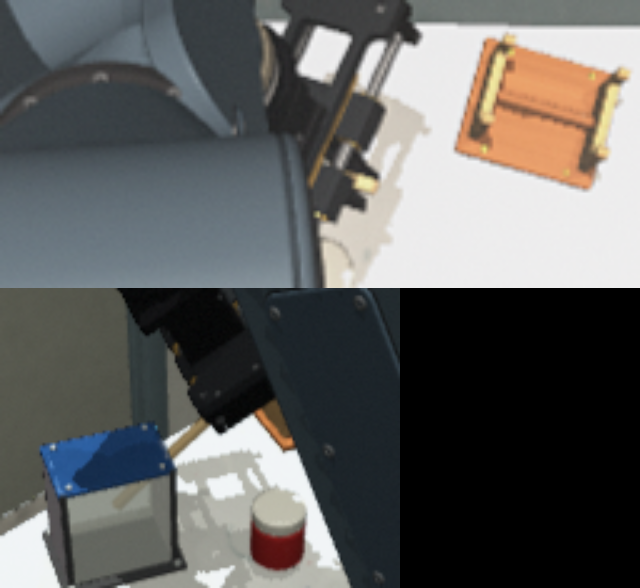

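The stick is held and about half out: its tail is visible through the clear side at (118,500) and its outer end is between the fingers. Force is near zero, so I continue.

Call:
send_rows --pt "0 0 0 -0.5 0 -0.1 0" --pt "0 0 0 -1 0 -0.2 0" --pt "0 0 0 -1.5 0 -0.31 0" --pt "0 0 0 -2 0 -0.42 0" --pt "0 0 0 -2.5 0 -0.54 0" --pt "0 0 0 -3.1 0 -0.68 0" --pt "0 0 0 -3.1 0 -0.68 0"

```text
time_s: 5.13
position: [0.3928, -0.0537, 0.2115]
tcp_rot: [[0.349, 0.916, -0.2], [0.791, -0.402, -0.461], [-0.502, 0.003, -0.865]]
force: [0.4, 0.1, -0.3]
opening: 0.093
grasp_force: 30.0
```

```bash
python3 - <<'E'
from h import *
s,w=wcap();pickle.dump((s,w),open('w2.pkl','wb'));cv2.imwrite('pics/w2.png',w['image'])
R=toolR(-105.5,-12);h=np.radians(-105.5);y=np.array([np.cos(h),np.sin(h),0])
g=np.array([.4945,-.1313,.054])+.07*y
t=s['position']-np.array(s['tcp_rot'])[:,2]*.019; print('tail lateral est y in disp', (t-np.array([.474,.1345,0]))@np.array([-.395,-.919,0])-.165*np.cos(np.radians(42)))
for dz in (.1,.05,.02,.003):print(dz,row(s,g+[0,0,dz]+.019*R[:,2],R),g+[0,0,dz]+.019*R[:,2])
E
```

```text
tail lateral est y in disp 0.07289898110918847
0.1 [-0.24  8.41 -1.66 -1.47  4.45  3.8 ] [ 0.47684899 -0.19494748  0.1354152 ]
0.05 [-0.24  8.41 -1.66 -0.64  4.45  5.24] [ 0.47684899 -0.19494748  0.0854152 ]
0.02 [-0.24  8.41 -1.66 -0.14  4.44  6.11] [ 0.47684899 -0.19494748  0.0554152 ]
0.003 [-0.24  8.41 -1.66  0.15  4.44  6.6 ] [ 0.47684899 -0.19494748  0.0384152 ]
```

View pics/w2.png

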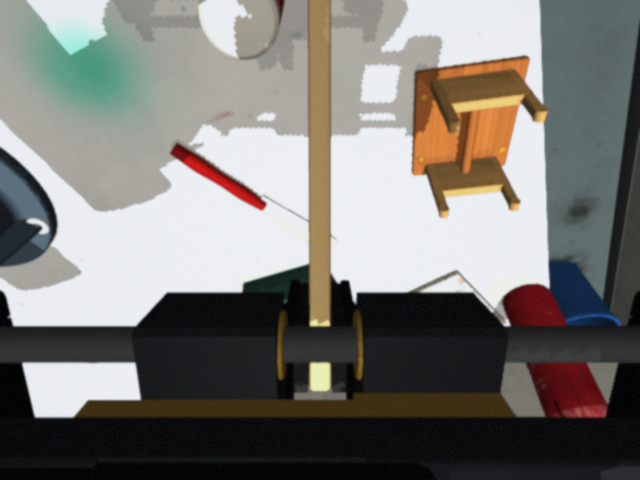

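The stick is fully out and held, running straight from the fingers at (320,340) up past the top edge of the image. The rest is at (470,130). Now I level it and carry it above the rest.

Call:
send_rows --pt "0 1.2 -0.2 -0.3 0.4 0 0" --pt "0 2.4 -0.5 -0.6 1.1 0.5 0" --pt "-0.1 3.6 -0.7 -0.9 1.8 1 0" --pt "-0.1 4.8 -1 -1.2 2.5 1.5 0" --pt "-0.2 6 -1.2 -1.5 3.2 2 0" --pt "-0.2 7.2 -1.4 -1.8 3.9 2.5 0" --pt "-0.24 8.4 -1.66 -1.97 4.45 2.94 0" --pt "-0.24 8.4 -1.66 -1.97 4.45 2.94 0" --pt "-0.24 8.4 -1.66 -1.97 4.45 2.94 0" --pt "-0.24 8.4 -1.66 -1.97 4.45 2.94 0"

```text
time_s: 6.02
position: [0.4763, -0.1928, 0.1624]
tcp_rot: [[0.262, 0.964, 0.051], [0.942, -0.267, 0.202], [0.208, -0.005, -0.978]]
force: [-0.3, 1.1, 0.6]
opening: 0.091
grasp_force: 30.0
```

```bash
python3 - <<'E'
from h import *
from rig import optics
T=optics.capture('top');S=optics.capture('scene');s,w=wcap();pickle.dump((s,w,T,S),open('c3.pkl','wb'))
A=T['image'][170:270,280:480];B=S['image'][110:270,260:420]
cv2.imwrite('pics/m3.png',np.hstack([cv2.copyMakeBorder(cv2.resize(A,(400,200)),0,280,0,0,0) if 0 else cv2.resize(w['image'],(400,300)),cv2.resize(B,(300,300))]) if 0 else np.vstack([np.hstack([cv2.resize(w['image'],(400,300)),cv2.resize(B,(300,300))]),cv2.copyMakeBorder(cv2.resize(A,(560,280)),0,0,0,140,0)]))
print(s['position'])
E
```

```text
[ 0.47657383 -0.19137391  0.16327929]
```

View pics/m3.png

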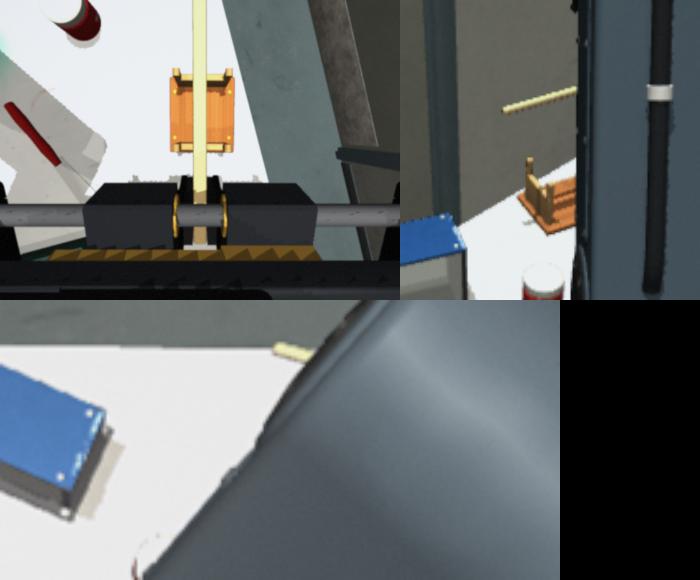

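The stick is level and aligned over the rest in the wrist view. Its tail shows in the scene view at about (315,169) and in the top view at about (379,188). I'll triangulate the tail.

```bash
python3 - <<'E'
from h import *
s,w,T,S=pickle.load(open('c3.pkl','rb'))
p,e=cross(T,(378.9,187.9),S,(314.9,168.7));R=np.array(s['tcp_rot'])
g=s['position']-.019*R[:,2];v=g-p;L=np.linalg.norm(v)
print('tail',p,e,'grip',g,'len',L,'elev',np.degrees(np.arcsin(v[2]/L)),'head',np.degrees(np.arctan2(v[1],v[0])),'toolz',R[:,2])
u=v/L;c=p+.095*u;print('center',c)
y=np.array([np.cos(np.radians(-105.5)),np.sin(np.radians(-105.5)),0]);dc=c-[.4945,-.1313,0];print('along',dc@y,'lat',dc@[y[1],-y[0],0])
# wrist: rest base lengthwise position & where the stick projects
from rig import read_state
# rest base corners from wrist image (orange) on z=.008
H,Sa,V=cv2.split(cv2.cvtColor(w['image'],cv2.COLOR_BGR2HSV))
m=((H<17)&(Sa>120)&(V>100)).astype(np.uint8);m[260:]=0;m[:90]=0;m[:,:260]=0;m[:,390:]=0
m=cv2.morphologyEx(m,cv2.MORPH_CLOSE,np.ones((25,25)))
q=np.argwhere(m)[:,::-1].astype(float)
P=np.array([plane(w,a,.008)[:2] for a in q],np.float32)*1000;print(cv2.minAreaRect(P))
E
```

```text
tail [ 0.51646162 -0.04073035  0.18389102] 0.0035519242432269526 grip [ 0.47559755 -0.19519541  0.18186539] len 0.15979182682365864 elev -0.7263393390465013 head -104.8182482639384 toolz [ 0.0513827   0.20113159 -0.97821567]
center [ 0.49216697 -0.13256346  0.18268673]
along 0.0018409857574509798 lat 0.0019105322808366022
((496.13824462890625, -126.99897766113281), (103.36994934082031, 83.18412017822266), 74.23625183105469)
```

Call:
send_rows --pt "0 0 0 -0.2 0 0.98 0" --pt "0 0 0 -0.42 0 1.96 0" --pt "0 0 0 -0.6 0 2.8 0" --pt "0 0 0 -0.72 0.01 3.4 0" --pt "0 0 0 -0.8 0.02 3.75 0" --pt "0 0 0 -0.84 0.02 3.91 0" --pt "0 0 0 -0.84 0.02 3.91 0" --pt "0 0 0 -0.84 0.02 3.91 0"

```text
time_s: 6.83
position: [0.4779, -0.1938, 0.0444]
tcp_rot: [[0.26, 0.964, 0.054], [0.943, -0.265, 0.199], [0.207, -0.001, -0.978]]
force: [0.3, -0.5, 0.9]
opening: 0.087
grasp_force: 30.0
```

```bash
python3 - <<'E'
from h import *
s,w=wcap();R=np.array(s['tcp_rot']);g=s['position']-.019*R[:,2];print('grip',g,s['force'])
cv2.imwrite('pics/w4.png',cv2.resize(w['image'][60:400,180:460],(672,600)*1 if 0 else (560,600)))
E
```

```text
grip [ 0.47684406 -0.19759567  0.06294733] [ 0.33699617 -0.52084723  0.86558952]
```

View pics/w4.png

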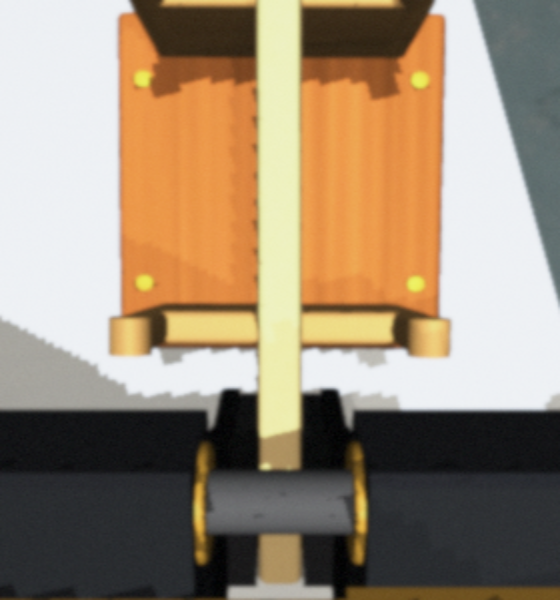

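The stick is centred between the near horns at (130,335) and (428,335), with its end in the fingers at y≈580. I lower it the last millimetres gently.

Call:
send_rows --pt "0 0 0 -0.02 0 0.1 0" --pt "0 0 0 -0.04 0 0.2 0" --pt "0 0 0 -0.04 0 0.2 0" --pt "0 0 0 -0.04 0 0.2 0"

```text
time_s: 7.22
position: [0.4773, -0.1941, 0.0377]
tcp_rot: [[0.261, 0.964, 0.054], [0.943, -0.266, 0.2], [0.207, -0.002, -0.978]]
force: [-0.6, 0.1, 0.4]
opening: 0.091
grasp_force: 30.0
```

Call:
send_rows --pt "0 0 0 -0.01 0 0.07 0" --pt "0 0 0 -0.01 0 0.07 0" --pt "0 0 0 -0.01 0 0.07 0"

```text
time_s: 7.47
position: [0.4772, -0.1938, 0.0353]
tcp_rot: [[0.261, 0.964, 0.053], [0.943, -0.266, 0.2], [0.207, -0.002, -0.978]]
force: [0.1, -0.8, -0.2]
opening: 0.088
grasp_force: 30.0
```

Call:
send_rows --pt "0 0 0 -0.01 0 0.05 0" --pt "0 0 0 -0.01 0 0.05 0" --pt "0 0 0 -0.01 0 0.05 0"

```text
time_s: 7.72
position: [0.4774, -0.1939, 0.0338]
tcp_rot: [[0.261, 0.964, 0.054], [0.943, -0.266, 0.2], [0.207, -0.002, -0.978]]
force: [0.2, 0.1, -0.2]
opening: 0.094
grasp_force: 30.0
```

Call:
send_rows --pt "0 0 0 -0.01 0 0.06 0" --pt "0 0 0 -0.01 0 0.06 0" --pt "0 0 0 -0.01 0 0.06 0"

```text
time_s: 7.97
position: [0.4775, -0.194, 0.0326]
tcp_rot: [[0.261, 0.964, 0.054], [0.943, -0.266, 0.2], [0.207, -0.001, -0.978]]
force: [-1.8, -1.4, 5.9]
opening: 0.095
grasp_force: 30.0
```

```bash
python3 - <<'E'
from rig import read_state
import numpy as np
s=read_state();print(s['force'],s['moment'],s['position'])
from h import *
s,w=wcap();a=w['image'][60:300,220:420]
cv2.imwrite('pics/w5.png',cv2.resize(a,(500,600)))
E
```

```text
[-1.84278655 -1.44076878  5.93612398] [0.04387479 0.05617287 0.05395742] [ 0.47749735 -0.19402873  0.03263992]
```

View pics/w5.png

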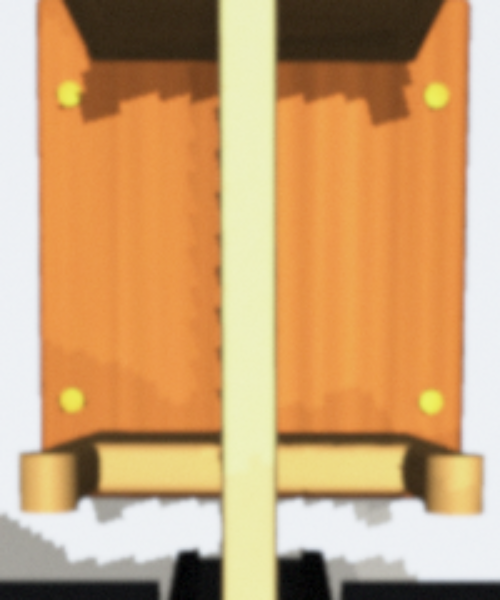

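The stick is on the near cradle (contact force 6 N) and central between the horns. I ease off slightly and open.

Call:
send_rows --pt "0 0 0 0 0 -0.03 0" --pt "0 0 0 0 0 -0.03 0" --pt "0 0 0 0 0 -0.03 0.2" --pt "0 0 0 0 0 -0.03 0.4" --pt "0 0 0 0 0 -0.03 0.5" --pt "0 0 0 0 0 -0.03 0.5" --pt "0 0 0 0 0 -0.03 0.5" --pt "0 0 0 0 0 -0.03 0.5" --pt "0 0 0 0 0 -0.03 0.5" --pt "0 0 0 0 0 -0.03 0.5"

```text
time_s: 8.85
position: [0.4773, -0.1939, 0.0329]
tcp_rot: [[0.261, 0.964, 0.053], [0.943, -0.266, 0.2], [0.207, -0.002, -0.978]]
force: [-0.3, 0.0, 0.7]
opening: 0.487
grasp_force: 0.0
```

Call:
send_rows --pt "0 0 0 0 0 -0.3 0.5" --pt "0 0 0 0 0 -0.8 0.5" --pt "0 0 0 0 0 -1.6 0.5" --pt "0 0 0 0 0 -2.6 0.5" --pt "0 0 0 0 0 -3.6 0.5" --pt "0 0 0 -1 0 -4.6 0.5" --pt "0 0 0 -2 0 -5.5 0.5" --pt "0 0 0 -3 0 -6 0.5" --pt "0 0 0 -3 0 -6 0.5" --pt "0 0 0 -3 0 -6 0.5" --pt "0 0 0 -3 0 -6 0.5"

```text
time_s: 9.77
position: [0.4435, -0.314, 0.1904]
tcp_rot: [[0.261, 0.964, 0.053], [0.942, -0.267, 0.201], [0.208, -0.003, -0.978]]
force: [-0.1, 0.1, 0.5]
opening: 0.502
grasp_force: 0.0
```

```bash
python3 - <<'E'
from h import *
s,w=wcap();cv2.imwrite('pics/w6.png',w['image'])
print(s['position'],s['force'])
H,Sa,V=cv2.split(cv2.cvtColor(w['image'],cv2.COLOR_BGR2HSV))
for c,z in [((.4945,-.1313),.058)]:
  y=np.array([np.cos(np.radians(-105.5)),np.sin(np.radians(-105.5))])
  for k in (-.095,0,.095):print(proj(w,np.r_[np.array(c)+k*y,z]))
E
```

```text
[ 0.4435296  -0.31395968  0.19036573] [-0.13757176  0.13318986  0.46706193]
[ 321.64707574 -122.06112927]
[321.50056027  12.6364319 ]
[321.36036032 141.52788419]
```

View pics/w6.png

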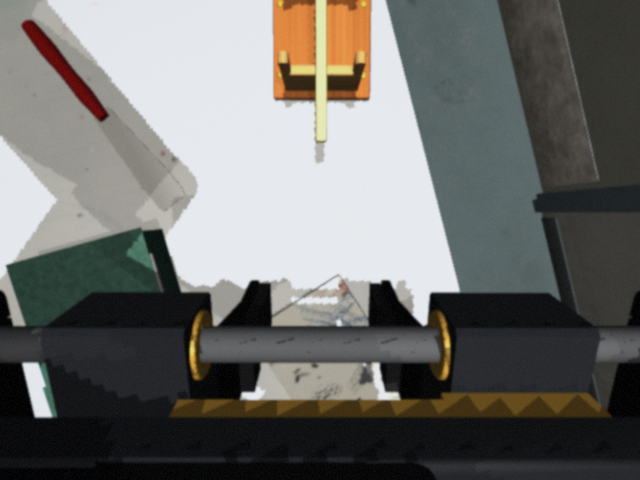

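The stick lies on the rest with its outer end at (321,141), against a predicted (321,141.5) for a centred, level stick. The fingers are clear.

```bash
python3 -c "
from rig import bot
print(bot.hand_in())"
```

```text
the job is handed in; nothing more can be done
None
```

The stick was drawn out tilted, levelled and laid in the rest, with its outer end within about 2 mm of where a centred stick should be. I let go only after it was down and handed the job in at about 10 s; the hand-in gave no verdict.

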